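# Time and press a label holder behind the rack lip

## Task

Wind the bench timer first, so that it can time the pressing: turn its key clockwise, a part turn at a time, until it comes up against its stop. Then take the label holder out of its wooden stand, push its tongue down behind the lip at the front of the green rack until the sprung seat is fully home, and finish while still holding it pressed there, because the spring lifts it again when let go. Leave the glue bottle, the jar and the servo where they are.

Things in the scene. Friction and masses are not known exactly. Their poses are not given: they have to be found in the camera images.
- key_grip (a point): centre of the wings of the brass winding key on top of the round timer: an upright flat bar 36 mm long (its x axis), 10 mm thick (its y axis), 26 mm tall (13 mm above and below this point, which is 75 mm above the bench). The key turns about the vertical through this point, and its x axis with it.
- key (a joint): how far the key is wound, rad: grows as the key turns clockwise seen from above; it begins at 0.05 to 0.45, and the stop is at 3.0. It is sprung but a friction catch keeps it where it is left; turning takes about 0.1 N m.
- timer: round white bench timer, 76 mm across, 48 mm tall, fixed to the bench; its top is 27 mm below the middle of the key's wings; origin at the centre of its underside
- holder_center (a point): centre (half-way up) of the loose grey label holder: 80 mm tall, 50 mm wide along its y axis, 40 to 85 g. From this point upwards it is a head 12 mm thick along its x axis with a paper card on each face; below is a tongue 5 mm thick, thinned to 3 mm over the last 4 mm. Both faces are alike. It starts upright in the wooden stand, this point 52 mm above the bench.
- stand: wooden block 60 x 90 x 34 mm tall, fixed to the bench, with a slot 22 mm deep from the top in which the holder's tongue stands loosely; the holder's head begins 18 mm above the block; origin at the centre of its underside; y axis along the slot
- slot (a point): mouth of the label slot on the front edge of the green rack: on the slot's centre line, half-way along, 85 mm above the bench, level with the top of the lip's straight part. x points back into the rack, y along the slot. The slot is 9 mm wide from lip to board edge, 92 mm long between end cheeks, open at the top. In it the holder's x axis lies along this x axis, either way.
- rack: green rack, 240 mm wide, 170 mm deep, top board 86 mm above the bench, fixed; origin at the centre of its underside. On its front (-x, towards the robot) is a 100 mm long aluminium lip 4 mm thick, whose top flares outwards up to 93 mm above the bench
- seat (a joint): travel of the sprung black seat strip at the bottom of the slot, m: 0 at rest (seat top 19 mm below the slot point), 0.008 when pressed fully home (27 mm below, so that the holder's centre is 13 mm above the slot point). It begins to yield at about 5 N, takes about 9 N at the end of its travel and then meets a hard stop; it springs back when the push is taken away.
- glue: small white glue bottle, 34 mm across, 85 mm tall, standing on the bench beyond the timer or the stand; origin at the centre of its underside; not to be moved
- jar: small glass jar, 52 mm across, 50 mm tall, standing on the back part of the rack's top board; origin at the centre of its underside; not to be moved
- servo: black servo motor, 40 x 20 x 30 mm, on the bench beyond the stand or the timer; origin at the centre of its underside; not to be moved
Mind the look-alikes: they are no part of the job. Several things have the shape of the timer; the one meant has the colours described above.

How it is judged:
On the way, in this order (a step that is already met when the one before it is completed fails the run):
1. the key is wound up to its stop (value of joint key above 2.85 rad), for 0.2 s.
2. the label holder is behind the lip and the seat is pressed home (value of joint seat above 0.0065 m and z of holder_center in the frame of slot below 0.016 m and x of holder_center in the frame of slot between -0.006 and 0.006 m), for 0.5 s.
At the end, for the whole second after the job is handed in: Key still wound (over 2.8 rad); holder upright and square (within 0.15 rad) behind the lip, centre within 6 mm of the slot's centre line and 25 mm of its middle; seat pressed at least 6.5 of its 8 mm; fingers still pressing on the holder (over 3 N) through the last second (all of step 2 and value of joint key above 2.8 rad and z of holder_center in the frame of slot above 0.008 m and y of holder_center in the frame of slot between -0.025 and 0.025 m and angle between holder_center's own z axis and vertical below 0.15 rad and angle between the x axis of holder_center and the x axis of slot, either way round below 0.15 rad and contact force between the fingers and holder above 3 N); the arm keeps its last pose, push and grip.
It fails at once if the glue bottle is moved (distance of glue from where it was at the start of the episode above 0.03 m).
It fails at once if the jar is moved (distance of jar from where it was at the start of the episode above 0.03 m).
It fails at once if the servo is moved (distance of servo from where it was at the start of the episode above 0.03 m).
It also fails if it takes over 64 s, if anything falls off the work surface, if the arm or the gripper's body presses on something with over 40 N, if the wrist force passes 120 N, or if a joint passes its speed limit or range.

## Robot

A 6-joint arm with a two-finger parallel gripper is mounted at the origin on the work surface. World frame = base frame: x ahead of the robot, y to its left, z up, the work surface at z = 0. Lengths are in m, angles in rad, forces in N, time in s.
With the tool pointing down it reaches from about 0.3 to 0.85 m from the base axis. Payload 5.4 kg.
Tool frame: the origin (TCP) lies on the centre line of the jaws, within the pads' length; the fingertips stand 25 mm ahead of it and the grasp point (between the pads) lies 6 mm ahead of it (tips_ahead is the distance from the TCP to the fingertips, in m); z points along the fingers, y is the line along which they close (so a half turn about z gives the same grasp; the last joint's range is limited). The gripper opens to 85 mm and grips with 20 to 120 N. Pads are 22 mm wide; open, the fingers measure 114 mm over their backs; the gripper's body (76 mm by 85 mm) begins 54 mm behind the grasp point. The pads swing forward as they close: fully open they stand 13 mm farther back than shut.
Start: joints at [-0.21, 0.158, 1.597, -0, 1.386, -0.21], TCP at [0.575, -0, 0.219] pointing down, gripper open.
Joint ranges: [-2.91, 2.91], [-0.94, 2.29], [0.18, 2.7], [-1.29, 4.43], [0.17, 2.64], [-3, 3]. Speed limits (rad/s): [2.57, 2.57, 3.14, 3.14, 3.14, 3.14].

## Interface

Orientations are given as a unit quaternion [w, x, y, z].
In Python, from station import observe, read_camera, hand_in, tips_ahead gives the robot as it stands. The module is installed in compiled form; this text tells all that it offers.
- The arm moves only by the shell command python3 -m pendant 'ROWS' [FORCE]. ROWS is JSON, a list of rows, each a list of 7 numbers: the shift along the tool's x, y, z each as a share of 0.4 m, from -1 to 1, then the turn, a rotation vector about the tool's x, y, z each as a share of 180 degrees, from -1 to 1, then the opening in per cent of the stroke, from 0 (shut) to 100 (fully open). In form: [[dx, dy, dz, wx, wy, wz, jaw], ...]. A call has 1 to 20 rows; each row shifts and turns the commanded pose from where the row before left it, along the tool's axes as they then stand; what a row does not reach is not made up. A row lasts 1/10 s, in which the tool goes at most 50 mm and 8.59 degrees, less where a joint would pass 70% of its speed; a pose out of reach is approached as far as the arm can. A call with a number of a shift or a turn outside -1 to 1 is refused whole. A call with a gripper value outside its range is refused whole. The fingers move at their own pace and stop on an object; FORCE is the grip in N (left out, the last holds). Time passes only in rows, so rows that do not move let the fingers close. It gives the time, the measured TCP pose, the force, the opening and the grip force at its end, in the units of the state.
- observe(): the state, without advancing time (a new reading comes with each control period).
- read_camera(name): name is "scene" or "side" or "wrist"; returns a dict with "color" (384x512x3 uint8, red, green, blue), "z_map" (384x512 float32, m along the optical axis (not along the pixel's ray), 0 where there is no reading), "fx", "fy", "cx", "cy" (pixels), "camera_from_world" (4x4, takes a point from world to camera coordinates). Camera axes: x right, y up, looking along -z (the intrinsics and any distortion apply to the point x, -y, -z); pixel columns grow to the right and rows downward; lengths in m; the calibration is good to about 2 mm. A picture is of the moment at which its call begins.
- hand_in(): hands the job in; it is judged then, once.
The state is a dict: "t": time; "q": joint angles; "qvel": joint speeds; "effort": joint torques, N m; "ee_pos": TCP position; "ee_rot": TCP orientation; "ft_force": force on the tool from outside, world axes, zero at the start; "ft_torque": the same for the moment, N m; "finger_gap": opening from 0.0 (shut) to 1.0 (fully open); "finger_force": force on a finger pad.
Only numpy, scipy, OpenCV 4.12 (cv2) and the standard library are available. Lean on these libraries where they do the work, as an engineer would, in place of code of your own. Each camera call takes 0.05 s, during which the arm holds its last target. There are 200 camera calls.

## Working session

There is one attempt and no reset: what is moved stays moved. The work goes in short steps, Python scripts to look and compute and a shell command to move; the robot and the scene stay as the last step left them, time stands still between calls to the robot, and variables do not carry over. Pictures are saved under pics/ and viewed, at most 10 in all, crops included, and the job is handed in when it is done.

```bash
mkdir -p pics
cat > h.py <<'E'
import numpy as np, cv2
from station import observe, read_camera, tips_ahead
def shot(n):
    return read_camera(n)
def save(c,name): cv2.imwrite('pics/'+name,cv2.cvtColor(c['color'],cv2.COLOR_RGB2BGR))
def cloud(c):
    h,w=c['z_map'].shape; u,v=np.meshgrid(np.arange(w),np.arange(h)); z=c['z_map']
    P=np.stack([(u-c['cx'])/c['fx']*z,-(v-c['cy'])/c['fy']*z,-z,np.ones_like(z)],-1)
    return (P@np.linalg.inv(c['camera_from_world']).T)[...,:3]
def onplane(c,u,v,z):
    M=np.linalg.inv(c['camera_from_world']); d=M[:3,:3]@np.array([(u-c['cx'])/c['fx'],-(v-c['cy'])/c['fy'],-1.]); o=M[:3,3]
    return o+d*(z-o[2])/d[2]
E
python3 - <<'E'
from h import *
import pickle
s={n:shot(n) for n in('scene','side','wrist')}
pickle.dump(s,open('s0.pkl','wb'))
im=np.vstack([np.hstack([s['scene']['color'],s['side']['color']])])
cv2.imwrite('pics/a.png',cv2.resize(s['scene']['color'][...,::-1],(768,576)))
cv2.imwrite('pics/b.png',cv2.resize(s['wrist']['color'][...,::-1],(512,384)))
print(observe(),tips_ahead)
for n in s: print(n,np.linalg.inv(s[n]['camera_from_world'])[:3].round(3).tolist())
E
```

```text
{'t': 0.15, 'q': array([-2.10067664e-01,  1.58948504e-01,  1.59792972e+00,  1.52723261e-05,
        1.38624508e+00, -2.10127751e-01]), 'qvel': array([-0.00128919,  0.00080938, -0.00331992,  0.00025545,  0.00141268,
       -0.00219609]), 'effort': array([-2.14565043e-04, -3.96382570e+01, -3.31784391e+01, -3.73612720e-04,
        5.52137004e-03,  3.93964319e-05]), 'ee_pos': array([5.74509909e-01, 1.06814427e-04, 2.18624907e-01]), 'ee_rot': array([-6.46212221e-04,  7.07086325e-01,  7.07126823e-01, -4.10105308e-04]), 'ft_force': array([ 0.51777071, -0.48713776,  0.11282367]), 'ft_torque': array([ 0.02331738,  0.00178998, -0.00551213]), 'finger_force': 0.0, 'finger_gap': 0.9988712519358642} 0.025
scene [[-0.257, -0.828, 0.499, 1.142], [0.966, -0.222, 0.13, 0.134], [0.003, 0.516, 0.857, 1.045]]
side [[0.835, 0.333, -0.438, 0.125], [-0.55, 0.497, -0.671, -0.678], [-0.006, 0.801, 0.598, 0.679]]
wrist [[1.0, 0.001, 0.002, 0.575], [-0.002, 0.962, 0.273, 0.069], [-0.002, -0.273, 0.962, 0.372]]
```

View pics/a.png

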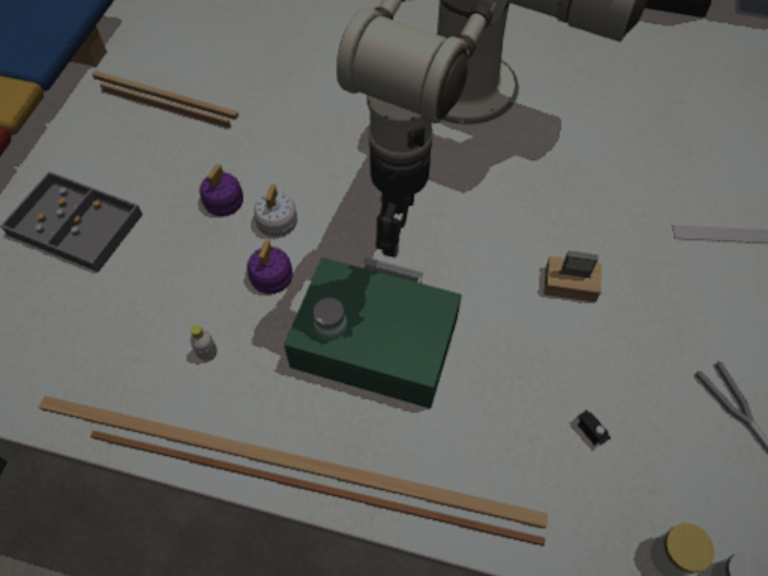

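View pics/b.png

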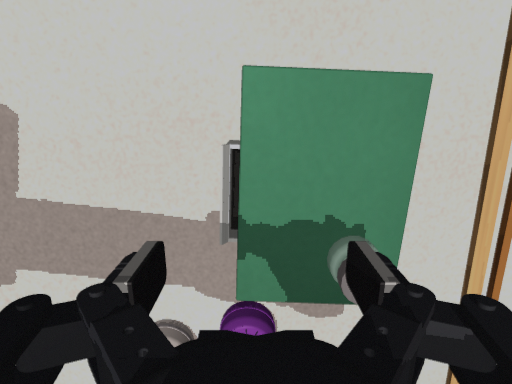

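The scene picture shows timer-shaped things at (275,213) white, (221,193) purple and (270,270) purple (768-wide pixels). The white one at (275,213) fits "round white". The stand with the holder is at (574,275), the rack at (375,330), the glue at (203,343), the servo at (594,428) and the jar at (330,315). The wrist picture shows the lip and slot at about (232,190).

Run:
```python
from h import *
import pickle
s=pickle.load(open('s0.pkl','rb'))
for n in('scene','side'):
    c=s[n];P=cloud(c);C=c['color'].astype(int)
    hsv=cv2.cvtColor(c['color'],cv2.COLOR_RGB2HSV)
    w=onplane(s['scene'],275*2/3,213*2/3,.045); st=onplane(s['scene'],574*2/3,275*2/3,.05)
    print(n,'white approx',w.round(3),'stand approx',st.round(3))
    for nm,ctr,r,zl,zh in(('timer',w,.06,.04,.056),('key',w,.03,.066,.095),('block',st,.07,.028,.038),('head',st,.06,.06,.10)):
        m=(np.hypot(*(P[...,:2]-ctr[:2]).transpose(2,0,1))<r)&(P[...,2]>zl)&(P[...,2]<zh)
        Q=P[m]
        if len(Q)<5: print(nm,len(Q));continue
        q=Q[:,:2].astype(np.float32);(cx,cy),sz,a=cv2.minAreaRect(q)
        ev,V=np.linalg.eigh(np.cov((q-q.mean(0)).T))
        print(nm,len(Q),'rect',round(cx,4),round(cy,4),np.round(sz,4),round(a,1),'mean',q.mean(0).round(4),'axis deg',np.degrees(np.arctan2(V[1,1],V[0,1])).round(1),'zmax',Q[:,2].max().round(3))
    g=(hsv[...,0]>60)&(hsv[...,0]<90)&(hsv[...,1]>100)&(abs(P[...,2]-.086)<.006)
    Q=P[g]; print('rack',len(Q),cv2.minAreaRect(Q[:,:2].astype(np.float32)),Q[:,2].mean())
c=s['wrist'];P=cloud(c)
for v in (160,185,210,225):
    print(v,[(u,*P[v,u].round(3)) for u in range(218,250,3)])
c=s['scene'];crop=c['color'][95:210,110:230]
a=cv2.resize(crop[...,::-1],None,fx=3,fy=3,interpolation=2)
d=s['side']['color'][...,::-1]
b=np.zeros((384,800,3),np.uint8);b[:345,:360]=a[:345,:360];b[:330,360:800]=cv2.resize(d,(440,330));cv2.imwrite('pics/c.png',b)
```

```text
scene white approx [ 0.461 -0.254  0.045] stand approx [0.456 0.28  0.05 ]
timer 379 rect 0.4471 -0.2624 [0.0671 0.0707] 80.9 mean [ 0.4529 -0.2599] axis deg 120.0 zmax 0.056
key 74 rect 0.4487 -0.2627 [0.0106 0.0324] 89.5 mean [ 0.4508 -0.2615] axis deg 179.2 zmax 0.093
block 531 rect 0.4422 0.2814 [0.0627 0.0913] 5.1 mean [0.4495 0.2798] axis deg 90.0 zmax 0.038
head 230 rect 0.4434 0.2811 [0.0146 0.0498] 3.7 mean [0.4453 0.2802] axis deg 94.8 zmax 0.097
rack 24 ((0.6049015522003174, -0.040852755308151245), (0.10609167814254761, 0.28402623534202576), 30.500690460205078) 0.085599882155645
side white approx [ 0.461 -0.254  0.045] stand approx [0.456 0.28  0.05 ]
timer 626 rect 0.4406 -0.2675 [0.0619 0.0701] 50.4 mean [ 0.4388 -0.2721] axis deg 148.1 zmax 0.056
key 119 rect 0.4472 -0.2645 [0.0286 0.0109] 4.7 mean [ 0.4474 -0.266 ] axis deg -178.6 zmax 0.088
block 296 rect 0.4393 0.2801 [0.0627 0.093 ] 5.9 mean [0.4359 0.2711] axis deg 110.1 zmax 0.038
head 128 rect 0.4386 0.2797 [0.014  0.0521] 5.8 mean [0.4373 0.274 ] axis deg 99.1 zmax 0.093
rack 3099 ((0.8866103887557983, 0.7774038
[... 2247 characters left out ...]
t64(0.525), np.float64(-0.081), np.float64(-0.001)), (221, np.float64(0.54), np.float64(-0.043), np.float64(0.092)), (224, np.float64(0.543), np.float64(-0.045), np.float64(0.089)), (227, np.float64(0.545), np.float64(-0.046), np.float64(0.085)), (230, np.float64(0.546), np.float64(-0.056), np.float64(0.061)), (233, np.float64(0.55), np.float64(-0.054), np.float64(0.065)), (236, np.float64(0.553), np.float64(-0.054), np.float64(0.065)), (239, np.float64(0.557), np.float64(-0.046), np.float64(0.085)), (242, np.float64(0.561), np.float64(-0.046), np.float64(0.085)), (245, np.float64(0.564), np.float64(-0.046), np.float64(0.086)), (248, np.float64(0.567), np.float64(-0.046), np.float64(0.085))]
```

View pics/c.png

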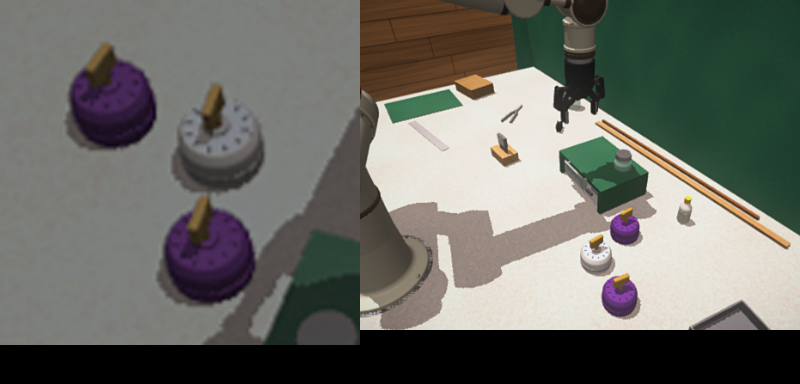

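The crop confirms it: the white timer with its brass key is at (218,135), and both its neighbours are purple. I'll go above it with the jaws across the key bar.

```bash
python3 -m pendant '[[-0.0824,-0.0397,0,0,0,0,100],[-0.0824,-0.0397,0,0,0,0,100],[-0.0824,-0.0397,0,0,0,0,100],[-0.0824,-0.0397,0,0,0,0,100],[-0.0824,-0.0397,0,0,0,0,100],[-0.0824,-0.0397,0,0,0,0,80],[-0.0824,-0.0397,0,0,0,0,60],[-0.0824,-0.0397,0,0,0,0,60],[0,0,0,0,0,-0.0455,60],[0,0,0,0,0,-0.0455,60],[0,0,0,0,0,-0.0455,60],[0,0,0,0,0,-0.0455,60],[0,0,0,0,0,-0.0455,60],[0,0,0,0,0,-0.0455,60],[0,0,0,0,0,-0.0455,60],[0,0,0,0,0,-0.0455,60],[0,0,0,0,0,-0.0455,60],[0,0,0,0,0,-0.0455,60]]'
python3 -m pendant '[[0,0,0,0,0,-0.0455,60],[0,0,0,0,0,0,60],[0,0,0,0,0,0,60]]'
cat > key.py <<'E'
from h import *
import sys
c=shot('wrist');save(c,sys.argv[1]);P=cloud(c)
m=(np.hypot(P[...,0]-.448,P[...,1]+.2635)<.035)&(P[...,2]>.07)&(P[...,2]<.095)
Q=P[m]; print(len(Q),cv2.minAreaRect(Q[:,:2].astype(np.float32)),np.percentile(Q[:,2],[5,50,95]).round(4))
t=m*0; m2=(np.hypot(P[...,0]-.448,P[...,1]+.2635)<.06)&(abs(P[...,2]-.048)<.004)
print(m2.sum(),cv2.minEnclosingCircle(P[m2][:,:2].astype(np.float32)))
o=observe();print(o['ee_pos'],o['ee_rot'],o['q'][5])
E
python3 key.py d.png
```

```text
t: 1.95
ee_pos: [0.4478, -0.2635, 0.2191]
ee_rot: [-0.0, 0.068, 0.998, 0.0]
ft_force: [0.7, -0.3, 1.2]
finger_gap: 0.596
finger_force: 0.0
t: 2.25
ee_pos: [0.4478, -0.2636, 0.2192]
ee_rot: [-0.0, 0.001, 1.0, 0.0]
ft_force: [-0.0, 0.8, -0.8]
finger_gap: 0.6
finger_force: 0.0
384 ((0.44575485587120056, -0.2627226710319519), (0.0349850207567215, 0.009981485083699226), 2.088770866394043) [0.0824 0.0862 0.0877]
2394 ((0.4462336003780365, -0.2628507912158966), 0.03371012210845947)
[ 0.44785258 -0.26358284  0.21919705] [-1.42523334e-04  6.60035928e-04  9.99999762e-01  1.38796998e-04] -2.334260400707882
```

View pics/d.png

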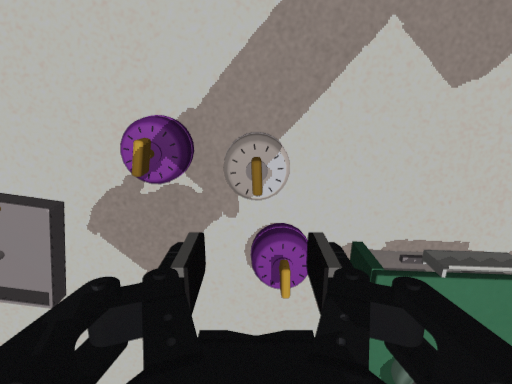

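The wrist view has the white timer at (257,165) with its key along the tool's x, clear of the purple ones at (157,150) and (281,255). Next I correct the position, go down and close.

```bash
python3 -m pendant '[[0.005,0.002,0,0,0,-0.0115,60],[0,0,0.085,0,0,0,60],[0,0,0.085,0,0,0,60],[0,0,0.085,0,0,0,60],[0,0,0.085,0,0,0,60],[0,0,0,0,0,0,0],[0,0,0,0,0,0,0],[0,0,0,0,0,0,0],[0,0,0,0,0,0,0],[0,0,0,0,0,0,0],[0,0,0,0,0,0,0]]' 40; python3 -c "
from station import observe;o=observe();print(o['ee_pos'],o['ft_force'],o['ft_torque'],o['q'])"
```

```text
t: 3.4
ee_pos: [0.4464, -0.2633, 0.0843]
ee_rot: [0.001, -0.019, 1.0, -0.001]
ft_force: [-0.1, 0.1, -0.6]
finger_gap: 0.0
finger_force: 0.0
[ 0.44637549 -0.26331915  0.08431371] [-0.09135349  0.14583558 -0.56445584] [-0.03971848  0.02452564  0.00932635] [-7.66422957e-01  1.61876049e-01  1.87763800e+00 -1.65428897e-05
  1.10046683e+00 -2.37478755e+00]
```

The jaws shut on nothing, so I'll look.

Run:
```python
from h import *
a=shot('wrist')['color'];b=shot('side')['color']
c=shot('scene')['color']
o=np.hstack([a[100:384,120:400][:280],cv2.resize(b[200:384,180:365],(280,280))]);
o=np.hstack([o,cv2.resize(c[80:200,100:220],(240,280))])
cv2.imwrite('pics/e.png',o[...,::-1])
```

```text
(no output)
```

View pics/e.png

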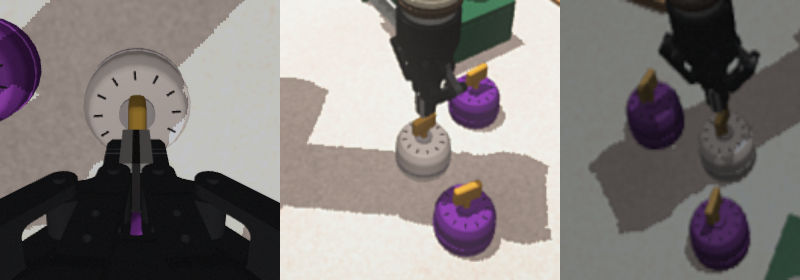

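Run:
```python
from h import *
o=observe();p=o['ee_pos']
for n in('wrist','scene','side'):
    c=shot(n);P=cloud(c)
    for z in(.06,.075,.0843):
        k=c['camera_from_world']@np.r_[p[:2],z,1]; print(n,z,(c['cx']+c['fx']*k[0]/-k[2]).round(1),(c['cy']-c['fy']*k[1]/-k[2]).round(1))
    hs=cv2.cvtColor(c['color'],cv2.COLOR_RGB2HSV)
    m=(np.hypot(P[...,0]-.446,P[...,1]+.2635)<.05)
    b=m&(hs[...,1]>120)&(hs[...,0]>8)&(hs[...,0]<30)&(P[...,2]>.06)
    Q=P[b];print(b.sum(),np.argwhere(b).mean(0)[::-1],Q.min(0).round(4),Q.max(0).round(4))
    d=m&(hs[...,2]<70)&(P[...,2]>.05)&(P[...,2]<.1);Q=P[d]
    if len(Q):print('dark',d.sum(),Q.min(0).round(4),Q.max(0).round(4),Q.mean(0).round(4))
    if n=='wrist':
        w=m&(abs(P[...,2]-.048)<.004);print('timer',cv2.minEnclosingCircle(P[w][:,:2].astype(np.float32)))
        print(c['camera_from_world'].round(3).tolist())
```

```text
wrist 0.06 255.4 221.2
wrist 0.075 255.4 230.7
wrist 0.0843 255.3 237.4
570 [256.40526316 213.33333333] [ 0.4279 -0.2676  0.063 ] [ 0.4407 -0.2579  0.088 ]
dark 44 [ 0.4288 -0.2689  0.0654] [ 0.436  -0.2571  0.1   ] [ 0.4337 -0.2621  0.0911]
timer ((0.4456287622451782, -0.26274439692497253), 0.0338701456785202)
[[-0.036, 0.999, -0.001, 0.279], [-0.962, -0.035, -0.272, 0.418], [-0.272, -0.009, 0.962, -0.127], [0.0, 0.0, 0.0, 1.0]]
scene 0.06 181.3 133.7
scene 0.075 180.5 130.2
scene 0.0843 180.0 127.9
40 [180.425 131.95 ] [ 0.4339 -0.2633  0.0651] [ 0.4651 -0.2575  0.09  ]
dark 72 [ 0.4262 -0.2821  0.0501] [ 0.47   -0.2481  0.0977] [ 0.4522 -0.2601  0.0708]
side 0.06 275.0 285.3
side 0.075 275.2 280.4
side 0.0843 275.4 277.2
130 [274.28461538 281.63846154] [ 0.4261 -0.2759  0.0603] [ 0.4591 -0.2617  0.1036]
```

```bash
python3 -m pendant '[[0,0,0,0,0,0,0],[0,0,0,0,0,0,0]]' 40
python3 - <<'E'
from h import *
a=shot('wrist')['color'][190:330,195:315]
b=shot('side')['color'][250:310,245:305]
cv2.imwrite('pics/f.png',np.hstack([cv2.resize(x,(400,480),interpolation=2) for x in(a,b)])[...,::-1])
E
```

```text
t: 3.9
ee_pos: [0.4459, -0.2629, 0.0833]
ee_rot: [-0.0, -0.019, 1.0, 0.0]
ft_force: [-1.1, 0.4, 0.6]
finger_gap: 0.002
finger_force: 0.0
```

View pics/f.png

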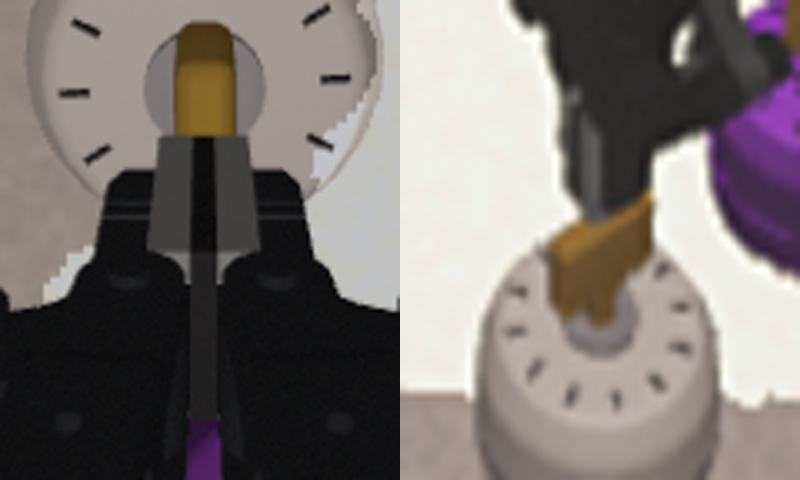

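The fingers closed just above the key, so the tips end higher than 25 mm ahead of the TCP. I'll measure where they really are.

Run:
```python
from h import *
import pickle,station
print(station.tips_ahead)
s=pickle.load(open('s0.pkl','rb'))
c=s['side'];P=cloud(c)
m=(abs(P[...,0]-.575)<.07)&(abs(P[...,1])<.03)&(P[...,2]>.12)&(P[...,2]<.3)
Q=P[m];print('start TCP .219: n',len(Q),'lowest z',np.sort(Q[:,2])[:15].round(4),Q[np.argsort(Q[:,2])[:3]].round(3))
c=s['wrist'];P=cloud(c)
m=(P[...,2]>.13)&(P[...,2]<.33);Q=P[m];i=np.argsort(Q[:,2])[:5];print('wrist',Q[i].round(3))
for n in('side','wrist'):
    c=shot(n);P=cloud(c);hs=cv2.cvtColor(c['color'],cv2.COLOR_RGB2HSV)
    m=(np.hypot(P[...,0]-.446,P[...,1]+.263)<.02)&(hs[...,1]<110)&(hs[...,2]<130)&(P[...,2]>.052)
    Q=P[m];i=np.argsort(Q[:,2])[:12];print(n,Q[i].round(3).tolist())
print(observe()['ee_pos'],observe()['ft_force'])
```

```text
0.025
start TCP .219: n 451 lowest z [0.2434 0.2434 0.2436 0.2438 0.2449 0.245  0.245  0.245  0.2451 0.2454
 0.2456 0.2457 0.2461 0.2462 0.2469] [[ 0.615  0.008  0.243]
 [ 0.524 -0.007  0.243]
 [ 0.523  0.005  0.244]]
wrist [[ 0.65  -0.08   0.13 ]
 [ 0.651 -0.072  0.13 ]
 [ 0.65  -0.077  0.13 ]
 [ 0.654 -0.068  0.13 ]
 [ 0.653 -0.07   0.13 ]]
side [[0.449, -0.269, 0.052], [0.441, -0.277, 0.053], [0.441, -0.267, 0.053], [0.434, -0.263, 0.053], [0.439, -0.265, 0.055], [0.456, -0.267, 0.064], [0.429, -0.269, 0.066], [0.427, -0.262, 0.067], [0.427, -0.266, 0.067], [0.427, -0.261, 0.068], [0.46, -0.267, 0.068], [0.427, -0.261, 0.072]]
wrist [[0.429, -0.26, 0.062], [0.428, -0.265, 0.064], [0.429, -0.259, 0.064], [0.429, -0.267, 0.065], [0.429, -0.267, 0.066], [0.431, -0.268, 0.069], [0.431, -0.268, 0.076], [0.431, -0.268, 0.078], [0.431, -0.258, 0.08], [0.431, -0.268, 0.08], [0.431, -0.268, 0.083], [0.438, -0.268, 0.084]]
[ 0.44595018 -0.26287489  0.08336178] [-0.28884348 -0.88607432 -0.12227136]
```

With the jaws open the tips stood 24 mm above the reported TCP, so about 11 mm above it when shut. The real tips are therefore roughly 35 mm higher than stated, and I'll go by the measured value: open, go 34 mm lower, and close.

```bash
python3 -m pendant '[[0,0,-0.04,0,0,0,50],[0,0,0,0,0,0,50],[0,0,0,0,0,0,50],[0,0,0.04,0,0,0,50],[0,0,0.0425,0,0,0,50],[0,0,0.0425,0,0,0,50],[0,0,0,0,0,0,0],[0,0,0,0,0,0,0],[0,0,0,0,0,0,0],[0,0,0,0,0,0,0],[0,0,0,0,0,0,0]]' 40
```

```text
t: 5.2
ee_pos: [0.4459, -0.2627, 0.0496]
ee_rot: [0.0, -0.019, 1.0, 0.0]
ft_force: [-0.6, 1.6, -1.6]
finger_gap: 0.105
finger_force: 44.0
```

Gripped. Now to turn it clockwise, 60° first.

```bash
python3 -m pendant '[[0,0,0,0,0,0.0333,0],[0,0,0,0,0,0.0333,0],[0,0,0,0,0,0.0333,0],[0,0,0,0,0,0.0333,0],[0,0,0,0,0,0.0333,0],[0,0,0,0,0,0.0333,0],[0,0,0,0,0,0.0333,0],[0,0,0,0,0,0.0333,0],[0,0,0,0,0,0.0333,0],[0,0,0,0,0,0.0333,0],[0,0,0,0,0,0,0]]' 60;  python3 -c "
from station import observe;o=observe();print(o['ft_force'],o['ft_torque'],o['q'][5])"
```

```text
t: 6.3
ee_pos: [0.4459, -0.2627, 0.0497]
ee_rot: [-0.0, 0.483, 0.875, 0.0]
ft_force: [-1.3, 2.0, -0.4]
finger_gap: 0.104
finger_force: 62.6
[-1.31289929  1.95486865 -0.44546312] [ 0.3410572   0.25444517 -0.03456749] -1.3283739253689302
```

```bash
python3 -m pendant '[[0,0,0,0,0,0,40],[0,0,0,0,0,0,40],[0,0,0,0,0,0,0],[0,0,0,0,0,0,0],[0,0,0,0,0,0,0],[0,0,0,0,0,0.0333,0],[0,0,0,0,0,0.0333,0],[0,0,0,0,0,0.0333,0],[0,0,0,0,0,0.0333,0],[0,0,0,0,0,0.0333,0],[0,0,0,0,0,0.0333,0],[0,0,0,0,0,0.0333,0],[0,0,0,0,0,0.0333,0],[0,0,0,0,0,0.0333,0],[0,0,0,0,0,0.0333,0],[0,0,0,0,0,0,0]]' 60;  python3 -c "
from station import observe;o=observe();print(o['ft_force'],o['ft_torque'],o['q'][5])"
python3 -m pendant '[[0,0,0,0,0,0,40],[0,0,0,0,0,0,40],[0,0,0,0,0,0,0],[0,0,0,0,0,0,0],[0,0,0,0,0,0,0],[0,0,0,0,0,0.03,0],[0,0,0,0,0,0.03,0],[0,0,0,0,0,0.03,0]]' 60;  python3 -c "
from station import observe;o=observe();print(o['ft_force'],o['ft_torque'],o['q'][5])"
```

```text
t: 7.9
ee_pos: [0.4456, -0.2633, 0.0499]
ee_rot: [0.0, 0.856, 0.516, -0.001]
ft_force: [-3.7, 0.5, 5.8]
finger_gap: 0.106
finger_force: 59.4
[-3.72219213  0.47491108  5.81909524] [ 0.02022556  0.5273713  -0.01414915] -0.28066018956831185
t: 8.7
ee_pos: [0.4458, -0.2628, 0.0494]
ee_rot: [-0.0, 0.921, 0.39, -0.0]
ft_force: [-0.6, 1.6, 1.9]
finger_gap: 0.102
finger_force: 58.8
[-0.57038309  1.55443041  1.86827889] [0.1237939  0.19989485 0.03999602] 0.003743110743744768
```

```bash
O='from station import observe;o=observe();print(o["ft_torque"],o["q"][5])'
python3 -m pendant '[[0,0,0,0,0,0.022,0],[0,0,0,0,0,0.022,0],[0,0,0,0,0,0,0]]'; python3 -c "$O"
python3 -m pendant '[[0,0,0,0,0,0.022,0],[0,0,0,0,0,0.022,0],[0,0,0,0,0,0,0]]'; python3 -c "$O"
python3 -m pendant '[[0,0,0,0,0,0.022,0],[0,0,0,0,0,0.022,0],[0,0,0,0,0,0,0]]'; python3 -c "$O"
```

```text
t: 9.0
ee_pos: [0.4458, -0.2628, 0.0494]
ee_rot: [-0.0, 0.945, 0.327, -0.0]
ft_force: [-1.3, 1.2, 2.5]
finger_gap: 0.105
finger_force: 58.9
[0.15448796 0.29016347 0.0057557 ] 0.13849575495267863
t: 9.3
ee_pos: [0.4458, -0.2627, 0.0494]
ee_rot: [-0.0, 0.965, 0.261, -0.0]
ft_force: [-1.0, 1.6, 2.3]
finger_gap: 0.108
finger_force: 58.9
[ 0.20310045  0.2782151  -0.05841978] 0.27529374885275154
t: 9.6
ee_pos: [0.4458, -0.2627, 0.0494]
ee_rot: [-0.0, 0.981, 0.195, -0.0]
ft_force: [-1.9, 0.9, 2.8]
finger_gap: 0.108
finger_force: 59.0
[0.22138358 0.31202554 0.00457428] 0.4126057619506161
```

```bash
O='from station import observe;o=observe();print(o["ft_torque"],o["q"][5],o["effort"][5])'
python3 -m pendant '[[0,0,0,0,0,0.022,0],[0,0,0,0,0,0.022,0],[0,0,0,0,0,0,0]]'; python3 -c "$O"
python3 -m pendant '[[0,0,0,0,0,0.022,0],[0,0,0,0,0,0.022,0],[0,0,0,0,0,0,0]]'; python3 -c "$O"
python3 - <<'E'
from h import *
a=shot('wrist')['color'][150:290,180:320]
b=shot('side')['color'][250:310,245:305]
cv2.imwrite('pics/g.png',np.hstack([cv2.resize(x,(400,400),interpolation=2) for x in(a,b)])[...,::-1])
E
```

```text
t: 9.9
ee_pos: [0.4458, -0.2627, 0.0494]
ee_rot: [-0.0, 0.992, 0.127, -0.0]
ft_force: [-2.0, 1.9, 2.9]
finger_gap: 0.105
finger_force: 59.1
[0.27074133 0.34753057 0.0007105 ] 0.5503126930253449 0.4275727830827236
t: 10.2
ee_pos: [0.4458, -0.2628, 0.0495]
ee_rot: [0.0, 0.998, 0.06, -0.001]
ft_force: [-2.0, 2.9, 3.8]
finger_gap: 0.102
finger_force: 88.4
[0.39057557 0.38546146 1.84926755] 0.684946737005023 2.365182638168335
```

View pics/g.png

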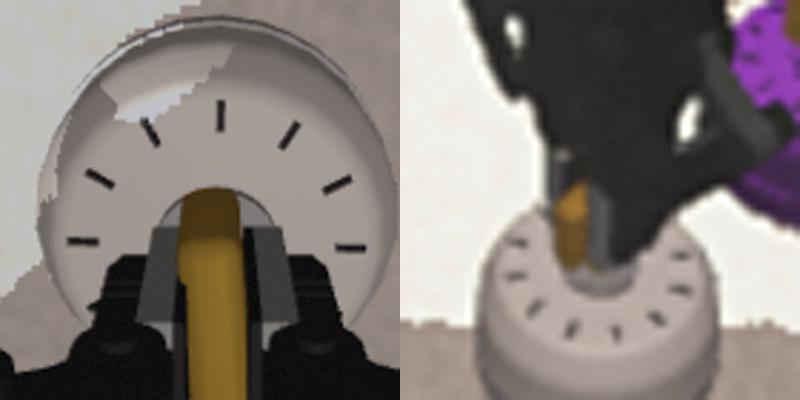

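The dial view shows the key at its far position between the pads, and a 1.85 N m spike marks the stop. I'll hold briefly, open, go up and across to the stand, then turn the tool to the holder's yaw.

```bash
python3 -m pendant '[[0,0,0,0,0,0,0],[0,0,0,0,0,0,0],[0,0,0,0,0,0,0],[0,0,0,0,0,-0.01,0],[0,0,0,0,0,0,60],[0,0,0,0,0,0,60],[0,0,0,0,0,0,60],[0,0,-0.07,0,0,0,60],[0,0,-0.09,0,0,0,60],[0,0,-0.09,0,0,0,60],[0,0,-0.09,0,0,0,60],[0,0,-0.09,0,0,0,60]]'
python3 key.py g2.png
python3 -m pendant '[[0.0123,-0.1125,0,0,0,0,60],[0.0123,-0.1125,0,0,0,0,60],[0.0123,-0.1125,0,0,0,0,60],[0.0123,-0.1125,0,0,0,0,60],[0.0123,-0.1125,0,0,0,0,60],[0.0123,-0.1125,0,0,0,0,60],[0.0123,-0.1125,0,0,0,0,60],[0.0123,-0.1125,0,0,0,0,60],[0.0123,-0.1125,0,0,0,0,60],[0.0123,-0.1125,0,0,0,0,60],[0.0123,-0.1125,0,0,0,0,60],[0.0123,-0.1125,0,0,0,0,60],[0,0,0,0,0,0,60]]'
python3 -m pendant '[[0,0,0,0,0,-0.0445,60],[0,0,0,0,0,-0.0445,60],[0,0,0,0,0,-0.0445,60],[0,0,0,0,0,-0.0445,60],[0,0,0,0,0,-0.0445,60],[0,0,0,0,0,-0.0445,60],[0,0,0,0,0,-0.0445,60],[0,0,0,0,0,-0.0445,60],[0,0,0,0,0,-0.0445,60],[0,0,0,0,0,-0.0445,60],[0,0,0,0,0,-0.034,60],[0,0,0,0,0,0,60],[0,0,0,0,0,0,60]]'
python3 - <<'E'
from h import *
c=shot('wrist');save(c,'h.png');P=cloud(c)
for nm,lo,hi in(('head',.084,.1),('block',.029,.039)):
    m=(np.hypot(P[...,0]-.44,P[...,1]-.28)<.07)&(P[...,2]>lo)&(P[...,2]<hi)
    Q=P[m];print(nm,m.sum(),cv2.minAreaRect(Q[:,:2].astype(np.float32)),np.median(Q[:,2]))
o=observe();R=cv2.Rodrigues
from scipy.spatial.transform import Rotation as T
q=o['ee_rot'];print(o['ee_pos'],T.from_quat([*q[1:],q[0]]).as_matrix().round(3).tolist(),o['q'])
E
```

```text
t: 11.5
ee_pos: [0.446, -0.2629, 0.2229]
ee_rot: [0.0, 0.997, 0.072, 0.0]
ft_force: [1.1, 0.2, 0.2]
finger_gap: 0.603
finger_force: 0.0
368 ((0.4465458393096924, -0.26217931509017944), (0.03506336733698845, 0.0099122803658247), 13.400070190429688) [0.0823 0.0863 0.0877]
2333 ((0.4463851749897003, -0.26219576597213745), 0.033666547387838364)
[ 0.44867347 -0.26535882  0.23000743] [0.00426178 0.99740598 0.07173186 0.00420507] 0.6605733582600765
t: 12.85
ee_pos: [0.4257, 0.2844, 0.2211]
ee_rot: [-0.001, 0.997, 0.075, 0.0]
ft_force: [-0.4, -1.3, -0.5]
finger_gap: 0.603
finger_force: 0.0
t: 14.15
ee_pos: [0.4268, 0.2796, 0.2212]
ee_rot: [-0.0, 0.68, 0.733, 0.0]
ft_force: [-0.3, 0.3, -1.1]
finger_gap: 0.595
finger_force: 0.0
head 658 ((0.4414418935775757, 0.28300580382347107), (0.011804364621639252, 0.04942171648144722), 5.242346286773682) 0.09066471134375365
block 3303 ((0.4417271018028259, 0.28239762783050537), (0.06005002558231354, 0.09046824276447296), 4.876628398895264) 0.03287793477402129
[0.42674625 0.27970154 0.22129783] [[-0.075, 0.997, 0.0], [0.997, 0.075, 0.0], [0.0, 0.0, -1.0]] [ 3.42932035e-01 -1.23363964e-02  1.77352490e+00  7.04305888e-05
  1.38030456e+00  2.67350672e-01]
```

View pics/h.png

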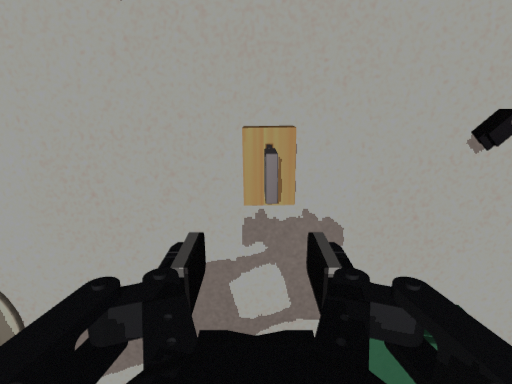

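The wrist view shows the holder's head at (271,176) in its stand; the servo at (493,128) is well away. The key has turned 168.7°, so it's at its stop. Down to grip the holder.

```bash
python3 -m pendant '[[0.0055,0.037,0,0,0,-0.004,50],[0,0,0.1,0,0,0,50],[0,0,0.1,0,0,0,50],[0,0,0.1,0,0,0,50],[0,0,0.075,0,0,0,50],[0,0,0.05,0,0,0,50],[0,0,0,0,0,0,0],[0,0,0,0,0,0,0],[0,0,0,0,0,0,0],[0,0,0,0,0,0,0],[0,0,0,0,0,0,0]]' 60
```

```text
t: 15.3
ee_pos: [0.4419, 0.2836, 0.0525]
ee_rot: [0.0, 0.674, 0.739, 0.001]
ft_force: [-0.1, -0.8, -0.1]
finger_gap: 0.132
finger_force: 59.5
```

```bash
python3 -m pendant '[[0,0,-0.05,0,0,0,0],[0,0,-0.1,0,0,0,0],[0,0,-0.1,0,0,0,0],[0,0,-0.1,0,0,0,0],[0,0,-0.05,0,0,0,0],[-0.0954,0.0193,0,0,0,0,0],[-0.0954,0.0193,0,0,0,0,0],[-0.0954,0.0193,0,0,0,0,0],[-0.0954,0.0193,0,0,0,0,0],[-0.0954,0.0193,0,0,0,0,0],[-0.0954,0.0193,0,0,0,0,0],[-0.0954,0.0193,0,0,0,0,0],[-0.0954,0.0193,0,0,0,0,0],[-0.0954,0.0193,0,0,0,0,0],[-0.0954,0.0193,0,0,0,0,0],[0,0,0,0,0,0.039,0],[0,0,0.05,0,0,0,0],[0,0,0,0,0,0,0],[0,0,0,0,0,0,0]]' 60
cat > slot.py <<'E'
from h import *
import sys
from scipy.spatial.transform import Rotation as T
c=shot('wrist');save(c,sys.argv[1]);P=cloud(c);hs=cv2.cvtColor(c['color'],cv2.COLOR_RGB2HSV)
g=(hs[...,0]>60)&(hs[...,0]<95)&(hs[...,1]>90)&(abs(P[...,2]-.086)<.004)
rows=[v for v in range(384) if g[v].sum()>20]
E=[];L=[]
for v in rows:
    u=np.flatnonzero(g[v])[0]; E.append(onplane(c,u-.5,v,.086)[:2])
E=np.array(E);k=abs(E[:,0]-np.median(E[:,0]))<.01
vx,vy,x0,y0=cv2.fitLine(E[k].astype(np.float32),cv2.DIST_HUBER,0,.01,.01).ravel();s=vx/vy
print('edge: x=%.4f at y=0, slope %.4f (yaw %.2f deg), y %.3f..%.3f'%(x0-s*y0,s,-np.degrees(np.arctan(s)),E[k][:,1].min(),E[k][:,1].max()))
e=x0-s*y0
d=P[...,0]-(e+s*P[...,1])
m=(d>-.022)&(d<-.006)&(P[...,2]>.080)&(P[...,2]<.097)&(abs(P[...,1])<.15)&(hs[...,1]<80)
Q=P[m];print('lip',m.sum(),'y',np.percentile(Q[:,1],[0,1,50,99,100]).round(4),'d',np.percentile(d[m],[1,50,99]).round(4))
v,u=np.nonzero(m);print('lip px',u.min(),u.max(),v.min(),v.max())
o=observe();q=o['ee_rot'];print(o['ee_pos'],T.from_quat([*q[1:],q[0]]).as_matrix().round(4).tolist())
E
python3 slot.py i.png
```

```text
t: 17.2
ee_pos: [0.5525, -0.0894, 0.1915]
ee_rot: [-0.0, 0.718, 0.696, -0.0]
ft_force: [0.1, -0.3, -0.4]
finger_gap: 0.126
finger_force: 59.9
edge: x=0.5586 at y=0, slope 0.0305 (yaw -1.74 deg), y -0.128..0.056
lip 1499 y [-0.0649 -0.064  -0.0112  0.0345  0.0354] d [-0.0188 -0.014  -0.0073]
lip px 236 252 30 161
[ 0.55292975 -0.08950689  0.19211191] [[0.0309, 0.9995, 0.0006], [0.9995, -0.0309, -0.0002], [-0.0002, 0.0006, -1.0]]
```

View pics/i.png

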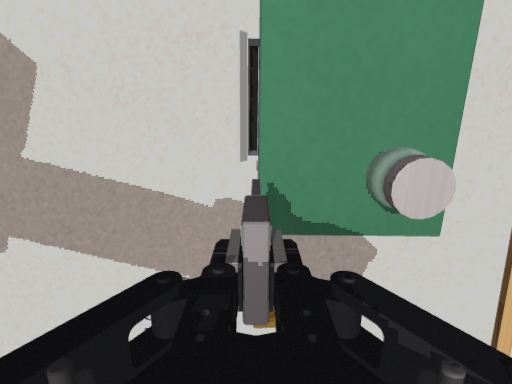

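The wrist view shows the slot and lip at columns 240–258, rows 35–158, with the held holder's tongue tip at (256,185). I'll check the tongue's position, then move over the slot.

```bash
python3 - <<'E'
from h import *
c=shot('wrist');P=cloud(c);p=observe()['ee_pos']
m=(abs(P[...,0]-p[0])<.015)&(abs(P[...,1]-p[1])<.06)&(P[...,2]>.14)&(P[...,2]<.25)
for lo,hi in((.145,.16),(.16,.175),(.175,.19),(.19,.21),(.21,.228),(.228,.24)):
    k=m&(P[...,2]>lo)&(P[...,2]<hi);Q=P[k]
    if len(Q)>3:print(lo,hi,len(Q),Q.min(0).round(4),Q.max(0).round(4),(Q-p).mean(0).round(4))
k=np.argwhere(m);print(k.min(0),k.max(0))
for v in range(178,224,5):
    u=np.flatnonzero(m[v]);print(v,u.min() if len(u) else None,u.max() if len(u) else None,[*P[v,256].round(4)])
E
python3 -m pendant '[[0.0935,-0.002,0,0,0,0,0],[0.0935,-0.002,0,0,0,0,0],[0,0,0,0,0,0,0],[0,0,0,0,0,0,0]]'
```

```text
0.145 0.16 18 [ 0.5516 -0.0655  0.1552] [ 0.556  -0.0649  0.1599] [ 0.0006  0.0243 -0.0353]
0.16 0.175 50 [ 0.5516 -0.0655  0.1602] [ 0.556  -0.0647  0.1748] [ 0.0007  0.0244 -0.0244]
0.175 0.19 66 [ 0.5512 -0.0654  0.1753] [ 0.5562 -0.0648  0.1898] [ 0.0004  0.0244 -0.009 ]
0.19 0.21 325 [ 0.5384 -0.0832  0.1903] [ 0.568  -0.0645  0.21  ] [0.0005 0.0219 0.0099]
0.21 0.228 962 [ 0.5382 -0.0837  0.21  ] [ 0.5681 -0.0642  0.228 ] [0.0002 0.0157 0.0274]
0.228 0.24 3631 [ 0.5382 -0.115   0.228 ] [ 0.568  -0.0646  0.24  ] [-0.0001  0.003   0.0392]
[179 213] [327 297]
178 None None [np.float64(0.5533), np.float64(-0.1009), np.float64(-0.0003)]
183 252 259 [np.float64(0.5541), np.float64(-0.0649), np.float64(0.1672)]
188 251 259 [np.float64(0.5541), np.float64(-0.0653), np.float64(0.1771)]
193 251 260 [np.float64(0.5541), np.float64(-0.0651), np.float64(0.1884)]
198 244 266 [np.float64(0.554), np.float64(-0.0651), np.float64(0.1975)]
203 244 267 [np.float64(0.554), np.float64(-0.0652), np.float64(0.2057)]
208 243 268 [np.float64(0.554), np.float64(-0.0647), np.float64(0.2144)]
213 242 269 [np.float64(0.554), np.float64(-0.0649), np.float64(0.2206)]
218 242 269 [np.float64(0.554), np.float64(-0.0651), np.float64(0.2262)]
223 241 270 [np.float64(0.554), np.float64(-0.0661), np.float64(0.2294)]
t: 17.7
ee_pos: [0.5539, -0.0142, 0.1924]
ee_rot: [0.001, 0.717, 0.697, 0.0]
ft_force: [0.4, -0.4, -0.1]
finger_gap: 0.129
finger_force: 59.9
```

The tongue sits centred under the jaws (+0.6 mm) and upright. Down to the mouth, then in gently while watching the force.

```bash
python3 -m pendant '[[0,-0.0015,0.05,0,0,0,0],[0,0,0.05,0,0,0,0],[0,0,0.0425,0,0,0,0],[0,0,0,0,0,0,0]]' 80
python3 -m pendant '[[0,0,0.0125,0,0,0,0],[0,0,0.0125,0,0,0,0],[0,0,0,0,0,0,0]]'
python3 -m pendant '[[0,0,0.0125,0,0,0,0],[0,0,0.0125,0,0,0,0],[0,0,0,0,0,0,0]]'
```

```text
t: 18.1
ee_pos: [0.5512, -0.0154, 0.1322]
ee_rot: [-0.002, 0.718, 0.696, -0.001]
ft_force: [-0.3, -0.7, -0.6]
finger_gap: 0.129
finger_force: 82.1
t: 18.4
ee_pos: [0.553, -0.0151, 0.1245]
ee_rot: [0.0, 0.718, 0.696, 0.0]
ft_force: [0.1, -0.3, -1.0]
finger_gap: 0.124
finger_force: 82.1
t: 18.7
ee_pos: [0.5523, -0.0147, 0.1135]
ee_rot: [-0.001, 0.718, 0.696, -0.0]
ft_force: [-0.7, 0.8, 0.0]
finger_gap: 0.125
finger_force: 82.1
```

It's in the slot with no side force. Pressing on.

```bash
python3 -m pendant '[[0,0,0.01,0,0,0,0],[0,0,0.01,0,0,0,0],[0,0,0,0,0,0,0]]'
python3 -m pendant '[[0,0,0.008,0,0,0,0],[0,0,0,0,0,0,0]]'
python3 -m pendant '[[0,0,0.008,0,0,0,0],[0,0,0,0,0,0,0]]'
```

```text
t: 19.0
ee_pos: [0.5532, -0.0149, 0.1065]
ee_rot: [0.0, 0.718, 0.696, 0.0]
ft_force: [-0.3, 0.1, -0.1]
finger_gap: 0.127
finger_force: 82.6
t: 19.2
ee_pos: [0.5533, -0.0149, 0.1037]
ee_rot: [0.0, 0.718, 0.696, 0.0]
ft_force: [-0.8, -0.2, 5.0]
finger_gap: 0.126
finger_force: 83.3
t: 19.4
ee_pos: [0.5534, -0.0149, 0.1007]
ee_rot: [0.0, 0.718, 0.696, 0.0]
ft_force: [-1.3, 0.5, 7.2]
finger_gap: 0.126
finger_force: 83.5
```

Contact is at about 0.105 and the spring is yielding, so I press on to the hard stop.

```bash
python3 -m pendant '[[0,0,0.006,0,0,0,0],[0,0,0,0,0,0,0]]'
python3 -m pendant '[[0,0,0.004,0,0,0,0],[0,0,0,0,0,0,0]]'
python3 -m pendant '[[0,0,0.004,0,0,0,0],[0,0,0,0,0,0,0]]'
```

```text
t: 19.6
ee_pos: [0.5534, -0.0149, 0.0986]
ee_rot: [0.0, 0.718, 0.696, 0.0]
ft_force: [-2.3, 0.4, 7.4]
finger_gap: 0.121
finger_force: 83.7
t: 19.8
ee_pos: [0.5537, -0.015, 0.0983]
ee_rot: [0.001, 0.718, 0.696, 0.0]
ft_force: [-4.4, 1.3, 14.2]
finger_gap: 0.123
finger_force: 84.7
t: 20.0
ee_pos: [0.5539, -0.015, 0.0982]
ee_rot: [0.001, 0.718, 0.696, 0.0]
ft_force: [-8.3, 1.3, 23.3]
finger_gap: 0.124
finger_force: 86.0
```

The seat came up hard at 0.098 after about 8 mm, as the description says. I'll hold it there and make a last check.

```bash
python3 -m pendant '[[0,0,0,0,0,0,0],[0,0,0,0,0,0,0],[0,0,0,0,0,0,0],[0,0,0,0,0,0,0],[0,0,0,0,0,0,0],[0,0,0,0,0,0,0],[0,0,0,0,0,0,0],[0,0,0,0,0,0,0]]'
python3 - <<'E'
from h import *
c=shot('wrist');P=cloud(c);p=observe()['ee_pos']
for v in range(185,226,5): print(v,P[v,256].round(4),(P[v,256]-p).round(4))
c=shot('scene');cv2.imwrite('pics/j.png',cv2.resize(c['color'][80:280,80:330][...,::-1],(750,600)))
E
```

```text
t: 20.8
ee_pos: [0.5539, -0.015, 0.0982]
ee_rot: [0.001, 0.718, 0.696, 0.0]
ft_force: [-8.6, 1.6, 22.3]
finger_gap: 0.132
finger_force: 86.0
185 [0.5551 0.0094 0.0773] [ 0.0012  0.0244 -0.0209]
190 [0.5551 0.0091 0.0873] [ 0.0011  0.0241 -0.0108]
195 [0.5551 0.0096 0.0991] [0.0011 0.0247 0.0009]
200 [0.555  0.0094 0.1071] [0.0011 0.0245 0.009 ]
205 [0.555  0.0093 0.1148] [0.0011 0.0244 0.0166]
210 [0.555  0.0096 0.1228] [0.0011 0.0247 0.0246]
215 [0.555  0.0097 0.1294] [0.001  0.0247 0.0312]
220 [0.555  0.0097 0.1354] [0.001  0.0247 0.0372]
225 [0.5549 0.0079 0.1362] [0.001  0.0229 0.038 ]
```

View pics/j.png

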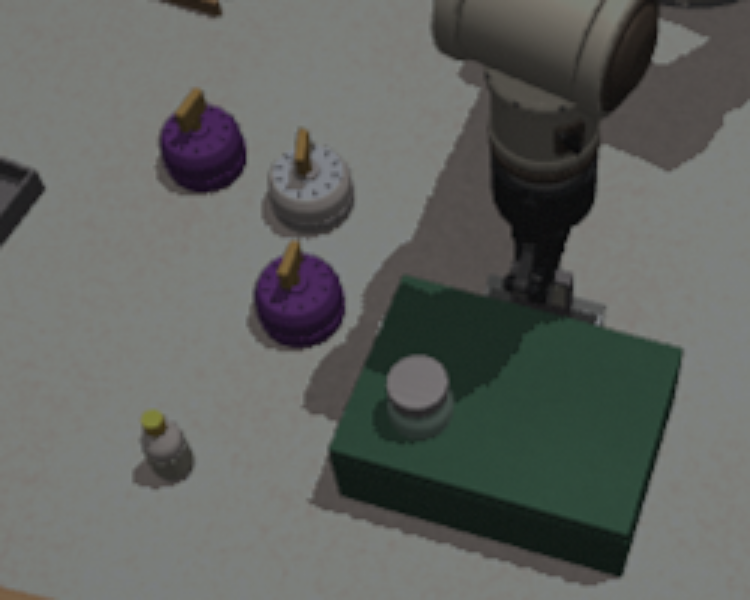

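The picture shows the holder upright behind the lip at (545,295), its top at about 0.137. The key at (302,150) is still wound, and the jar and glue haven't moved.

```bash
python3 -c "
from station import hand_in;print(hand_in())"
```

```text
the job is handed in; nothing more can be done
None
```

I wound the timer key to its stop and handed the job in with the holder pressed fully home behind the lip and still gripped; the verdict wasn't shown, and the real fingertips sit about 35 mm higher than `tips_ahead` and the reported TCP imply, so I worked from camera-measured heights.

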